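Book in a delivered carton with the hand scanner

ROBOT

A 6-joint arm with a two-finger parallel gripper is mounted at the origin on a cart in front of the work surface, level with it; the furniture and walls round the work are solid. World frame = base frame: x ahead of the robot, y to its left, z up, the work surface at z = 0. Lengths are in m, angles in rad, forces in N, time in s.
With the tool pointing down it reaches from about 0.35 to 0.925 m from the base axis. Payload 6.4 kg.
Tool frame: the origin (TCP) lies between the finger pads, 19 mm behind the fingertips; this is the grasp point; z points along the fingers, y is the line along which they close (so a half turn about z gives the same grasp; the last joint's range is limited). The gripper opens to 94 mm and grips with 3 to 60 N. Pads are 16 mm wide; open, the fingers measure 119 mm over their backs; the gripper's body (75 mm by 177 mm) begins 78 mm behind the grasp point.
Start: joints at [0.978, 0.245, 1.558, -0, 1.339, -0.174], TCP at [0.264, 0.594, 0.224] pointing down, gripper open.
Joint ranges: [-3.13, 3.13], [-1.02, 2.26], [0.13, 2.54], [-0.95, 4.09], [0.21, 2.88], [-2.74, 2.74]. Speed limits (rad/s): [2.57, 2.57, 3.14, 3.14, 3.14, 3.14].

INTERFACE

Orientations are given as a unit quaternion [w, x, y, z].
In Python, from cell import ctrl gives the robot as it stands.
- The arm moves only by the tool arm_command, never from a script. Its argument "increments" is a list of rows, each a list of 7 numbers: the shift along the world's x, y, z in cm, then the turn, a rotation vector about the world's x, y, z in rad, then the finger opening in cm, from 0 to 9.4. In form: [[tx, ty, tz, rx, ry, rz, gripper], ...]. A call has exactly 8 rows; each row shifts and turns the commanded pose from where the row before left it; what a row does not reach is not made up. A row lasts 1/12 s, in which the tool goes at most 41.7 mm and 7.16 degrees, less where a joint would pass 70% of its speed; a pose out of reach is approached as far as the arm can. A call with a gripper value outside its range is refused whole. The fingers move at their own pace and stop on an object; "force" is the grip in N (left out, the last holds). Time passes only in rows, so rows that do not move let the fingers close, or fill a call up. It gives the time, the measured TCP pose, the force, the opening and the grip force at its end, in the units of the state.
- ctrl.observe(): the state, without advancing time (a new reading comes with each control period).
- ctrl.read_camera(name): name is "scene" or "top" or "wrist"; returns a dict with "image" (384x512x3 uint8, blue, green, red), "intrinsics" (3x3 intrinsics, pixels), "R" (3x3) and "t" (3): a world point X has camera coordinates R X + t; the wrist camera has in their place "T_tool_cam" (4x4, takes a point from camera to tool coordinates, whose origin is the TCP and whose axes are the flange's). Camera axes: x right, y down, z forward; pixel columns grow to the right and rows downward; lengths in m; the calibration is good to about 2 mm. A picture is of the moment at which its call begins: read the wrist's pose just before it. There is no depth.
- ctrl.close_job(): hands the job in; it is judged then, once.
The state is a dict: "t": time; "qpos": joint angles; "joint_vel": joint speeds; "joint_efforts": joint torques, N m; "tcp_pos": TCP position; "tool_rot": TCP orientation; "contact_force": force on the tool from outside, world axes, zero at the start; "ft_torque": the same for the moment, N m; "width": finger opening in m; "grasp_force": force on a finger pad.
Only numpy, scipy, OpenCV 4.12 (cv2) and the standard library are available. Lean on these libraries where they do the work, as an engineer would, in place of code of your own. Each camera call takes 0.05 s, during which the arm holds its last target. There are 200 camera calls.

TASK

Book in the delivery: lift the yellow hand scanner out of its charging dock, point its window squarely at the middle of the barcode label on the brown carton from about 10 cm away, and hold it still there for a second or two so that it reads. Then put it back in its dock facing the way it was, fully home on the charging contact, and let go. Leave both cartons and everything else where they stand.

Things in the scene. Friction and masses are not known exactly. Their poses are not given: they have to be found in the camera images.
- scanner: loose yellow pistol-shaped barcode scanner, black rubber grip and bumper, 0.24 kg (varies), 122 mm long (x), 60 wide (y), 149 high over the brow at the front. Origin: centre of the underside of its upright grip; x forward along the beam, z up. The grip is 36 (x) by 30 (y) mm in section with a 10 mm high foot of 31 by 25 at its end; the head sits above it from z = 98 to 140 mm. It needs no trigger.
- scanner_window (a point): centre of the scanner's dark red front window, at [77, 0, 119] mm in the scanner's frame; the beam leaves it along its x axis, level when the scanner is upright. It reads by itself when held still, facing a label 50 to 170 mm away.
- scanner_grip (a point): middle of the scanner's head, at [10, 0, 119] mm in the scanner's frame, above the centre of mass: the place for the TCP, from above, fingers closing along the scanner's y. There the head is flat-sided and 52 mm wide, from x = -40 to +60 mm and z = 98 to 140 mm; the bumper ahead of it is 60 wide.
- dock: black charging dock, fixed to the worktop; foot 124 by 96 by 14 mm. Its upright pocket, open at the top, takes the lower part of the scanner's grip: inside 40 (x) by 34 (y) mm, so 2 mm free on each side; floor at z = 20, straight walls to z = 66, then a grey lip flaring about 7 mm outwards up to z = 77 mm. Origin: on the worktop under the pocket's centre.
- dock_home (a point): centre of the dock's pocket floor, 20 mm above the dock's origin, axes as the dock's: with the scanner home, its origin lies here and its axes agree with these. The scanner comes out straight up and clears the lip when raised 60 mm.
- contact_block (a joint): sprung charging contact in the dock's pocket floor, m: 0 pressed down flush (the scanner home, its weight is enough), 0.005 risen (dock empty). Pressing it down takes about 1 N.
- brown_carton: brown cardboard carton, taped shut, 150 deep (x), 200 wide (y), 240 mm high, 3 kg, loose, at the back of the worktop. Origin: middle of the lower edge of its labelled front face, which looks along its -x, roughly to the robot; the carton lies on the +x side. It and the white carton change places from one start to the next.
- brown_carton_label (a point): centre of the white barcode label (90 wide by 60 mm high, black bars) on the brown carton's front, 22 mm to +y of the carton's middle and 172 mm above the worktop; axes as the carton's, so x points into the carton and -x straight out of the label.
- white_carton: the other carton, white with a green band round its foot, 140 by 180 by 215 mm, 2.4 kg, loose, with a barcode label of its own: not the one to scan. Origin: middle of the lower edge of its labelled front face, which looks along its -x.
- can_1: bystander: drinks can, 66 mm diameter, 115 high, loose, left of the dock; origin at the centre of its underside.
- can_2: bystander: drinks can, 66 mm diameter, 115 high, loose, left of the dock; origin at the centre of its underside.
- mug_1: bystander: white mug, 80 mm diameter, 113 over the handle, 91 high, loose, at the right front; origin under its middle.
- dial_timer: bystander: clockwork timer with a dark dial, 66 by 66 by 44 mm, loose, at the right; origin at the centre of its underside.
- tape_1: bystander: roll of tan tape lying flat, 100 mm diameter, 25 high, loose, at the right front; origin at the centre of its underside.
Mind the look-alikes: they are no part of the job. What is shaped like the scanner but blue is not meant.

How it is judged:
On the way:
1. the held scanner's beam rests on the brown carton's label, window 50 to 170 mm away and square to it within 0.35 rad, still for a second (x of brown_carton_label in the frame of scanner_window between 0.05 and 0.17 m and y of brown_carton_label in the frame of scanner_window between -0.02 and 0.02 m and z of brown_carton_label in the frame of scanner_window between -0.018 and 0.018 m and angle between the x axis of scanner_window and the x axis of brown_carton_label, either way round below 0.35 rad and linear speed of scanner below 0.02 m/s and angular speed of scanner below 0.15 rad/s and contact force between the fingers and scanner above 0.5 N), for 1 s.
At the end, for the whole second after the job is handed in: The scanner stands in its dock facing the way it was: within 6 mm of the pocket's middle, upright within 0.1 rad, seated to within 3.5 mm of home with the charging contact pressed to within 2.5 mm, at rest and released (x of scanner in the frame of dock between -0.006 and 0.006 m and y of scanner in the frame of dock between -0.006 and 0.006 m and z of scanner in the frame of dock below 0.0235 m and x of scanner_window in the frame of dock above 0.05 m and value of joint contact_block below 0.0025 m and angle between scanner's own z axis and vertical below 0.1 rad and linear speed of scanner below 0.02 m/s and contact force between the fingers and scanner below 0.05 N); the robot touches nothing.
It fails at once if the brown or the white carton is shoved more than 30 mm (distance of any of brown_carton, white_carton from where it was at the start of the episode above 0.03 m).
It fails at once if a can, the mug, the timer or the tape is knocked over or shoved more than 30 mm (distance of any of can_1, can_2, mug_1, dial_timer, tape_1 from where it was at the start of the episode above 0.03 m or angle between any of can_1, can_2, mug_1, dial_timer, tape_1's own z axis and vertical above 0.5 rad).
It also fails if it takes over 54 s, if anything falls off the work surface, if the arm or the gripper's body presses on something with over 40 N, if the wrist force passes 120 N, or if a joint passes its speed limit or range.

## Working session

There is one attempt and no reset: what is moved stays moved. The work goes in short steps, Python scripts to look and compute and a tool call to move; the robot and the scene stay as the last step left them, time stands still between calls to the robot, and variables do not carry over. Pictures are saved under pics/ and viewed, at most 10 in all, crops included, and the job is handed in when it is done.

Besides the shell and the picture viewer there is one more tool, called after ">>>" as name([rows], argument=value, ...), one row to a line, values as JSON. arm_command: Moves the arm, as the interface text tells. Its arguments: {"type":"object","properties":{"increments":{"type":"array","items":{"type":"array","items":{"type":"number"}}},"force":{"type":"number"}},"required":["increments"]}

```bash
mkdir -p pics; python3 - <<'E'
from cell import ctrl
import cv2,pickle
o=ctrl.observe();print(o)
d={}
for n in("scene","top"):
    c=ctrl.read_camera(n);d[n]=c;cv2.imwrite(f"pics/{n}0.png",c["image"])
    print(n,c["intrinsics"],c["R"],c["t"])
pickle.dump(d,open("c0.pkl","wb"))
E
```

```text
{'t': 0.0, 'qpos': array([ 9.77919356e-01,  2.45792483e-01,  1.55901398e+00, -5.70206948e-06,
        1.33868566e+00, -1.74107348e-01]), 'joint_vel': array([ 0.00037564, -0.00059755, -0.00036785, -0.00102356,  0.0026502 ,
        0.00093617]), 'joint_efforts': array([-1.18775039e-03, -4.15838921e+01, -3.14595509e+01,  6.83771563e-02,
        3.31501302e-02, -1.32908417e-04]), 'tcp_pos': array([0.26399294, 0.59335654, 0.22315916]), 'tool_rot': array([-3.52782011e-04,  2.07857449e-01,  9.78158668e-01, -8.81788735e-04]), 'contact_force': array([0.00702617, 0.47372534, 0.22213358]), 'ft_torque': array([ 0.01271662, -0.03095822,  0.0153874 ]), 'grasp_force': 0.0, 'width': 0.09394678999297207}
scene [[353.07178908   0.         256.72504918]
 [  0.         353.07178908 191.44741899]
 [  0.           0.           1.        ]] [[ 0.79275193 -0.60952718 -0.0045825 ]
 [-0.50545706 -0.65315929 -0.56382276]
 [ 0.34067219  0.44928784 -0.8258831 ]] [-0.35519743  0.37286933  1.35510136]
top [[360.10373063   0.         261.47278739]
 [  0.         360.10373063 189.92127258]
 [  0.           0.           1.        ]] [[-0.02780022 -0.99959025  0.00681698]
 [-0.9830994   0.02610582 -0.1812017 ]
 [ 0.18094949 -0.01173921 -0.98342233]] [0.06776515 0.52294999 1.36762433]
```

View pics/scene0.png

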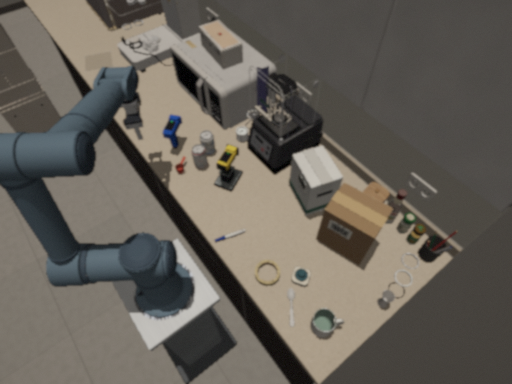

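View pics/top0.png

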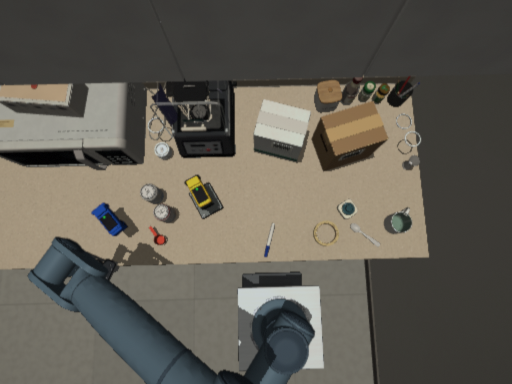

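Top view: the yellow scanner is at (199,192), standing in a black dock. A blue look-alike is at (108,219). The yellow one fits the description. The brown carton is at (350,135) and the white one at (282,130). I'll confirm with an enlarged crop.

```bash
python3 - <<'E'
import cv2,pickle,numpy as np
d=pickle.load(open("c0.pkl","rb"))
t=d["top"]["image"];s=d["scene"]["image"]
a=cv2.resize(t[165:225,135:235],None,fx=8,fy=8,interpolation=cv2.INTER_CUBIC)[:, :800]
b=cv2.resize(s[140:195,200:255],(400,400),interpolation=cv2.INTER_CUBIC)
c=cv2.resize(s[180:265,310:395],(400,400),interpolation=cv2.INTER_CUBIC)
cv2.imwrite("pics/a.png",a);cv2.imwrite("pics/b.png",np.hstack([b,c]))
E
```

```text
(no output)
```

View pics/a.png

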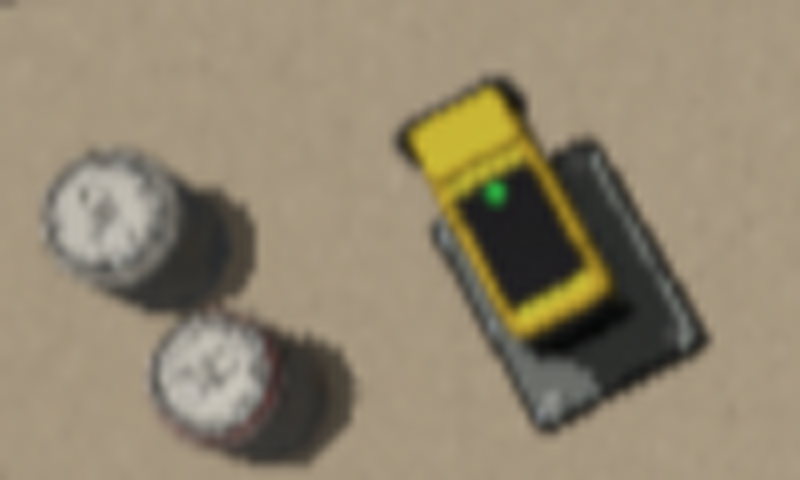

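View pics/b.png

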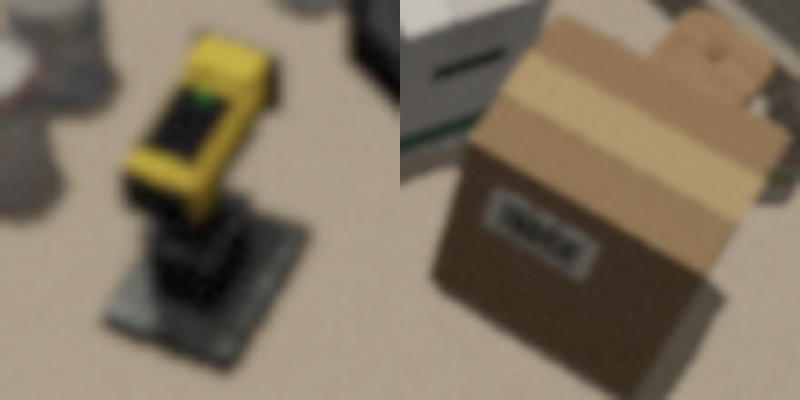

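The crops confirm the yellow scanner in its dock, with its brow pointing up-left in the top view. The brown carton's front label shows in the scene view at about (350,232). Next I measure both.

```bash
cat > h.py <<'E'
import cv2,numpy as np
def ray(c,px):
    K,R,t=c["intrinsics"],np.array(c["R"]),np.array(c["t"])
    o=-R.T@t; d=R.T@np.linalg.inv(K)@np.array([px[0],px[1],1.]); return o,d
def onz(c,px,z):
    o,d=ray(c,px); return o+d*(z-o[2])/d[2]
def proj(c,X):
    p=c["intrinsics"]@(np.array(c["R"])@X+c["t"]); return p[:2]/p[2]
def blob(m,roi=None):
    n,l,st,ce=cv2.connectedComponentsWithStats(m.astype(np.uint8)); i=1+np.argmax(st[1:,4]); return (l==i).astype(np.uint8),ce[i],st[i]
E
python3 - <<'E'
import pickle;from h import *
d=pickle.load(open("c0.pkl","rb"))
T,S=d["top"],d["scene"]
print("cams",-np.array(T["R"]).T@T["t"],-np.array(S["R"]).T@S["t"])
hsv=cv2.cvtColor(T["image"],cv2.COLOR_BGR2HSV)
m=(cv2.inRange(hsv,(20,150,90),(35,255,255))>0); m[:, :150]=0;m[:,240:]=0;m[:150]=0;m[230:]=0
b,c,st=blob(m)
cnt=cv2.findContours(b,0,2)[0][0]; r=cv2.minAreaRect(cnt); bp=cv2.boxPoints(r)
print("yellow",c,st,r); P=np.array([onz(T,p,.16) for p in bp]);print(P.round(3))
for p in [(135+x/8-.5,165+y/8-.5) for x,y in((590,140),(705,340),(545,430),(437,225))]: print("foot",onz(T,p,.014).round(3))
# label in scene
g=S["image"]; h=cv2.cvtColor(g,cv2.COLOR_BGR2HSV)
roi=h[215:245,325:355]; 
m=np.zeros(h.shape[:2],bool); m[215:245,325:358]=(roi.shape[0]>0)&(cv2.inRange(h[215:245,325:358],(0,0,70),(180,75,255))>0)
b,c,st=blob(m); cnt=cv2.findContours(b,0,2)[0][0]; hull=cv2.convexHull(cnt);r=cv2.minAreaRect(hull);print("label",c,st,r)
print("label ctr",onz(S,r[0],.172),[onz(S,p,.172).round(3) for p in cv2.boxPoints(r)], cv2.boxPoints(r))
# carton top in top image (crop corners from scene crop)
for x,y in((467,140),(703,275),(790,130),(560,13)): 
    p=(310+(x-400)*85/400,180+y*85/400); print("top corner",p,onz(S,p,.24).round(3))
hb=cv2.inRange(hsv,(8,60,90),(25,200,255)); hb[:, :310]=0;hb[:,395:]=0;hb[:95]=0;hb[175:]=0
b,c,st=blob(hb>0);r=cv2.minAreaRect(cv2.findContours(b,0,2)[0][0]);print("top",r,[onz(T,p,.24).round(3) for p in cv2.boxPoints(r)])
im=T["image"][90:180,240:400];cv2.imwrite("pics/c.png",cv2.resize(im,None,fx=5,fy=5,interpolation=2))
E
```

```text
cams [0.26852478 0.07014018 1.43924977] [ 0.00840753 -0.58178999  1.32775984]
yellow [197.20883534 189.23694779] [186 176  25  31 249] ((198.16983032226562, 190.90567016601562), (29.915603637695312, 13.986515045166016), 60.945396423339844)
[[0.543 0.332 0.16 ]
 [0.567 0.288 0.16 ]
 [0.47  0.235 0.16 ]
 [0.446 0.279 0.16 ]]
foot [0.569 0.267 0.014]
foot [0.466 0.21  0.014]
foot [0.423 0.289 0.014]
foot [0.527 0.344 0.014]
label [340.06870229 228.1221374 ] [327 220  26  20 131] ((339.3235168457031, 228.7941131591797), (26.7537784576416, 9.603919982910156), 30.963754653930664)
label ctr [ 0.62457123 -0.27204974  0.172     ] [array([ 0.592, -0.232,  0.172]), array([ 0.631, -0.218,  0.172]), array([ 0.657, -0.311,  0.172]), array([ 0.618, -0.324,  0.172])] [[325.38235 226.0294 ]
 [330.32352 217.79411]
 [353.26468 231.55882]
 [348.32352 239.79411]]
top corner (324.2375, 209.75) [ 0.601 -0.202  0.24 ]
top corner (374.3875, 238.4375) [ 0.656 -0.39   0.24 ]
top corner (392.875, 207.625) [ 0.803 -0.347  0.24 ]
top corner (344.0, 182.7625) [ 0.743 -0.161  0.24 ]
top ((351.6607666015625, 133.7301483154297), (57.527896881103516, 73.7209243774414), 73.49563598632812) [array([ 0.747, -0.116,  0.24 ]), array([ 0.82 , -0.372,  0.24 ]), array([ 0.615, -0.411,  0.24 ]), array([ 0.547, -0.162,  0.24 ])]
```

View pics/c.png

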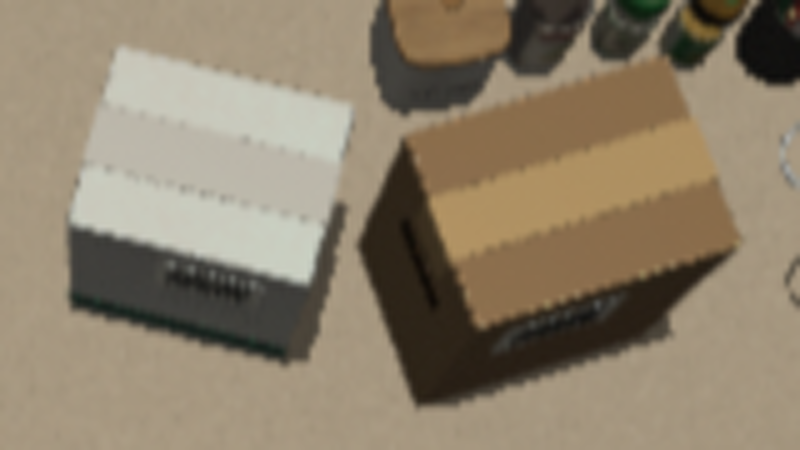

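>>> arm_command([
  [1.2, -1.56, 0.2, 0, 0, -0.111, 9.4],
  [1.2, -1.56, 0.2, 0, 0, -0.111, 9.4],
  [1.2, -1.56, 0.2, 0, 0, -0.111, 9.4],
  [1.2, -1.56, 0.2, 0, 0, -0.111, 9.4],
  [1.2, -1.56, 0.2, 0, 0, -0.111, 9.4],
  [1.2, -1.56, 0.2, 0, 0, -0.111, 9.4],
  [1.2, -1.56, 0.2, 0, 0, -0.111, 9.4],
  [1.2, -1.56, 0.2, 0, 0, -0.111, 9.4],
], force=30)

```text
t: 0.77
tcp_pos: [0.3606, 0.468, 0.2398]
tool_rot: [-0.0, 0.61, 0.792, -0.0]
contact_force: [-0.6, -0.5, 0.4]
width: 0.0936
grasp_force: 0.0
```

>>> arm_command([
  [1.2, -1.56, 0.2, 0, 0, -0.111, 9.4],
  [1.2, -1.56, 0.2, 0, 0, -0.111, 9.4],
  [1.2, -1.56, 0.2, 0, 0, -0.111, 9.4],
  [1.2, -1.56, 0.2, 0, 0, -0.111, 9.4],
  [1.2, -1.56, 0.2, 0, 0, -0.111, 9.4],
  [1.2, -1.56, 0.2, 0, 0, -0.111, 9.4],
  [1.2, -1.56, 0.2, 0, 0, -0.111, 9.4],
  [1.2, -1.56, 0.2, 0, 0, -0.111, 9.4],
])

```text
t: 1.43
tcp_pos: [0.4565, 0.3433, 0.2558]
tool_rot: [-0.0, 0.891, 0.453, -0.0]
contact_force: [0.5, 0.1, -0.5]
width: 0.0935
grasp_force: 0.0
```

>>> arm_command([
  [1.2, -1.56, 0.2, 0, 0, -0.111, 9.4],
  [1.2, -1.56, 0.2, 0, 0, -0.111, 9.4],
  [1.2, -1.56, 0.2, 0, 0, -0.111, 9.4],
  [1.2, -1.56, 0.2, 0, 0, -0.111, 9.4],
  [0, 0, 0, 0, 0, 0, 9.4],
  [0, 0, 0, 0, 0, 0, 9.4],
  [0, 0, 0, 0, 0, 0, 9.4],
  [0, 0, 0, 0, 0, 0, 9.4],
])

```text
t: 2.1
tcp_pos: [0.5036, 0.2825, 0.2639]
tool_rot: [-0.0, 0.968, 0.25, -0.0]
contact_force: [0.3, 0.6, 0.5]
width: 0.094
grasp_force: 0.0
```

```bash
cat >> h.py <<'E'
from scipy.spatial.transform import Rotation as Ro
def wcam(ctrl):
    o=ctrl.observe(); c=ctrl.read_camera("wrist"); q=np.array(o["tool_rot"])
    M=np.eye(4); M[:3,:3]=Ro.from_quat(q[[1,2,3,0]]).as_matrix(); M[:3,3]=o["tcp_pos"]
    W=np.linalg.inv(M@np.array(c["T_tool_cam"])); c["R"]=W[:3,:3]; c["t"]=W[:3,3]; return o,c,M
E
python3 - <<'E'
from cell import ctrl;from h import *;import pickle
o,c,M=wcam(ctrl);print(M.round(4),o["t"],o["qpos"],c["intrinsics"],-c["R"].T@c["t"])
d=pickle.load(open("c0.pkl","rb"));T=d["top"]
P=[onz(T,(240+x/5-.4,90+y/5-.4),.24) for x,y in((403,137),(668,57),(738,240),(478,330))];print(np.round(P,3))
for n,p,z in(("can",(150,193),.115),("can",(163,213),.115),("timer",(347,209),.044),("tape",(325,233),.025)):print(n,onz(T,p,z).round(3))
pickle.dump(c,open("w1.pkl","wb"));im=c["image"];
cv2.imwrite("pics/w1.png",im)
E
```

```text
[[ 8.751e-01  4.839e-01 -8.000e-04  5.036e-01]
 [ 4.839e-01 -8.751e-01  0.000e+00  2.825e-01]
 [-7.000e-04 -4.000e-04 -1.000e+00  2.639e-01]
 [ 0.000e+00  0.000e+00  0.000e+00  1.000e+00]] 2.1 [3.14914534e-01 4.52835723e-02 1.70695354e+00 2.54561488e-04
 1.39010000e+00 1.38058227e+00] [[311.26213352   0.         253.6492072 ]
 [  0.         311.26213352 187.4945552 ]
 [  0.           0.           1.        ]] [0.56899847 0.31752992 0.42489195]
[[ 0.745 -0.158  0.24 ]
 [ 0.8   -0.35   0.24 ]
 [ 0.663 -0.388  0.24 ]
 [ 0.603 -0.202  0.24 ]]
can [0.512 0.47  0.115]
can [0.435 0.42  0.115]
timer [ 0.441 -0.279  0.044]
tape [ 0.351 -0.19   0.025]
```

View pics/w1.png

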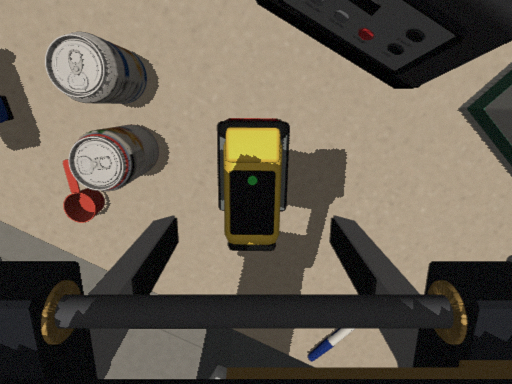

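Wrist view: the yellow scanner lies between the fingers, with columns 223–281 for the head and the bumper front at row 120. The cans are at (80,68) and (100,162). Now the exact position and yaw.

```bash
python3 - <<'E'
from h import *;import pickle
c=pickle.load(open("w1.pkl","rb"));hsv=cv2.cvtColor(c["image"],cv2.COLOR_BGR2HSV)
m=cv2.inRange(hsv,(18,120,50),(38,255,255));m[:100]=0;m[260:]=0;m[:,:200]=0;m[:,310:]=0
b,ce,st=blob(m>0);print(ce,st)
L=[];Rr=[]
for r in range(175,232,4):
    x=np.where(b[r])[0];L.append(onz(c,(x.min()-.5,r),.16)[:2]);Rr.append(onz(c,(x.max()+.5,r),.16)[:2])
    if r%8==7:print(r,x.min(),x.max(),np.hypot(*(L[-1]-Rr[-1])).round(4))
for E in(L,Rr):
    v=cv2.fitLine(np.float32(E),cv2.DIST_L2,0,.01,.01).ravel();print("yaw",np.degrees(np.arctan(v[1]/v[0])),v[2:])
mid=(np.array(L)+Rr)/2
v=cv2.fitLine(np.float32(mid),cv2.DIST_L2,0,.01,.01).ravel();y=np.arctan(v[1]/v[0]);print("mid",np.degrees(y),v)
u=np.array([np.cos(y),np.sin(y)]);n=np.array([-u[1],u[0]])
t=np.array([.5036,.2825]);print("lateral of tcp wrt head line",n@(t-v[2:]))
col=253
x=np.where(b[:,col])[0];r0,r1=x.min(),x.max();
F=onz(c,(col,r0-.5),.169)[:2];B=onz(c,(col,r1+.5),.16)[:2]
print("rows",r0,r1,"front",F,"rear",B,"len",np.hypot(*(F-B)),"grip est from rear",B+u*.05,"along err",u@(t-(B+u*.05)))
E
```

```text
[252.28613969 170.42717921] [ 223  127   60  118 3694]
175 224 280 0.0497
183 224 280 0.05
191 224 280 0.0504
199 224 280 0.0507
207 225 279 0.0493
215 225 278 0.0487
223 225 278 0.0491
231 225 278 0.0494
yaw 28.888472 [0.48140746 0.29995462]
yaw 27.565466 [0.5054403  0.25654024]
mid 28.226715 [0.881083   0.47296163 0.49342388 0.27824745]
lateral of tcp wrt head line -0.001066061811464397
rows 127 244 front [0.55348465 0.31016075] rear [0.45886222 0.25797121] len 0.1080608799075862 grip est from rear [0.50291637 0.28161929] along err 0.0010188787370405575
```

>>> arm_command([
  [-0.1, 0.04, -1.7, 0, 0, -0.005, 9.4],
  [0, 0, -1.8, 0, 0, 0, 9.4],
  [0, 0, -1.8, 0, 0, 0, 9.4],
  [0, 0, -1.8, 0, 0, 0, 9.4],
  [0, 0, -1.8, 0, 0, 0, 9.4],
  [0, 0, -1.8, 0, 0, 0, 9.4],
  [0, 0, -1.2, 0, 0, 0, 9.4],
  [0, 0, -0.6, 0, 0, 0, 9.4],
])

```text
t: 2.82
tcp_pos: [0.5019, 0.2824, 0.1372]
tool_rot: [0.0, 0.969, 0.247, -0.002]
contact_force: [-0.5, 0.4, -0.8]
width: 0.094
grasp_force: 0.0
```

>>> arm_command([
  [0, 0, 0, 0, 0, 0, 8],
  [0, 0, 0, 0, 0, 0, 7],
  [0, 0, 0, 0, 0, 0, 6],
  [0, 0, 0, 0, 0, 0, 5.5],
  [0, 0, 0, 0, 0, 0, 5],
  [0, 0, 0, 0, 0, 0, 4.5],
  [0, 0, 0, 0, 0, 0, 4.5],
  [0, 0, 0, 0, 0, 0, 4.5],
], force=25)

```text
t: 3.48
tcp_pos: [0.5036, 0.2824, 0.1397]
tool_rot: [-0.0, 0.969, 0.246, 0.0]
contact_force: [-0.2, 0.3, 1.1]
width: 0.0523
grasp_force: 24.9
```

>>> arm_command([
  [0, 0, 0, 0, 0, 0, 4.5],
  [0, 0, 0.5, 0, 0, 0, 4.5],
  [0, 0, 1.2, 0, 0, 0, 4.5],
  [0, 0, 1.7, 0, 0, 0, 4.5],
  [0, 0, 1.7, 0, 0, 0, 4.5],
  [0, 0, 1.7, 0, 0, 0, 4.5],
  [0, 0, 1.7, 0, 0, 0, 4.5],
  [0, 0, 0.5, 0, 0, 0, 4.5],
])

```text
t: 4.15
tcp_pos: [0.5046, 0.2827, 0.233]
tool_rot: [-0.0, 0.969, 0.246, 0.003]
contact_force: [0.9, 0.4, -1.2]
width: 0.0521
grasp_force: 24.9
```

```bash
python3 - <<'E'
from cell import ctrl;from h import *
o,c,M=wcam(ctrl);print(M.round(4),o["t"],o["width"],o["grasp_force"],o["contact_force"])
a=c["image"]; s=ctrl.read_camera("scene")["image"][130:200,190:270]
cv2.imwrite("pics/lift.png",np.hstack([cv2.resize(a[:,100:400],(350,450)),cv2.resize(s,(450,450))]))
E
```

```text
[[ 0.8786  0.4776  0.0048  0.5046]
 [ 0.4776 -0.8786  0.0015  0.2827]
 [ 0.005   0.001  -1.      0.233 ]
 [ 0.      0.      0.      1.    ]] 4.15 0.052134724783667506 24.903671443462372 [ 0.89261094  0.41622263 -1.20943433]
```

View pics/lift.png

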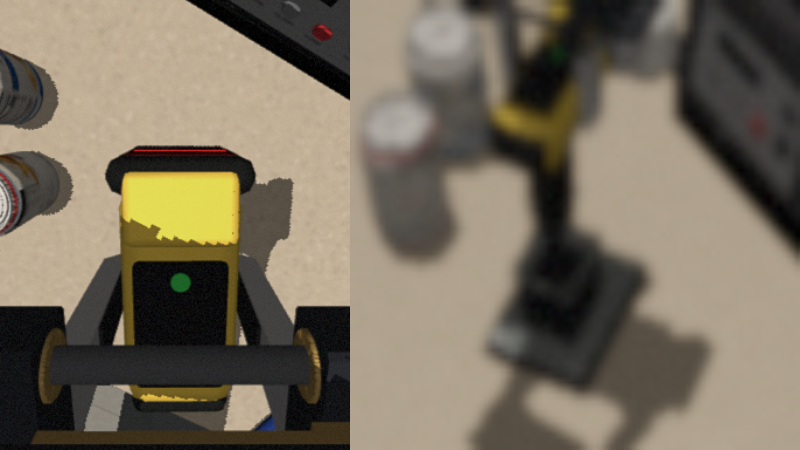

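>>> arm_command([
  [-0.3, -1.5, 0, 0, 0, -0.0125, 4.5],
  [-0.3, -2.5, 0, 0, 0, -0.0125, 4.5],
  [-0.3, -3.5, 0, 0, 0, -0.0125, 4.5],
  [-0.3, -3.5, 0, 0, 0, -0.0125, 4.5],
  [-0.3, -3.5, 0, 0, 0, -0.0125, 4.5],
  [-0.3, -3.5, 0, 0, 0, -0.0125, 4.5],
  [-0.3, -3.5, 0, 0, 0, -0.0125, 4.5],
  [-0.3, -3.5, 0, 0, 0, -0.0125, 4.5],
])

```text
t: 4.92
tcp_pos: [0.4774, 0.0302, 0.2275]
tool_rot: [-0.0, 0.98, 0.197, -0.001]
contact_force: [0.9, -0.2, -1.6]
width: 0.0521
grasp_force: 24.9
```

>>> arm_command([
  [-0.3, -3.5, 0, 0, 0, -0.0125, 4.5],
  [-0.3, -3.5, 0, 0, 0, -0.0125, 4.5],
  [-0.3, -3.5, 0, 0, 0, -0.0125, 4.5],
  [-0.3, -3.5, 0, 0, 0, -0.0125, 4.5],
  [-0.3, -3.5, 0, 0, 0, -0.0125, 4.5],
  [-0.3, -3.5, 0, 0, 0, -0.0125, 4.5],
  [-0.3, -3.5, 0, 0, 0, -0.0125, 4.5],
  [-0.3, -2.5, 0, 0, 0, -0.0125, 4.5],
])

```text
t: 5.58
tcp_pos: [0.4533, -0.2402, 0.2276]
tool_rot: [-0.001, 0.989, 0.147, -0.001]
contact_force: [-0.1, 0.4, -1.9]
width: 0.0521
grasp_force: 24.9
```

>>> arm_command([
  [0.2, -1.5, 0, 0, 0, 0, 4.5],
  [0.3, -1.5, -1, 0, 0, 0, 4.5],
  [0.3, -1.2, -1, 0, 0, 0, 4.5],
  [0.3, -1, -1, 0, 0, 0, 4.5],
  [0.3, -0.6, -1, 0, 0, 0, 4.5],
  [0, 0, 0, 0, 0, 0, 4.5],
  [0, 0, 0, 0, 0, 0, 4.5],
  [0, 0, 0, 0, 0, 0, 4.5],
])

```text
t: 6.25
tcp_pos: [0.4694, -0.2951, 0.1893]
tool_rot: [-0.0, 0.989, 0.149, -0.0]
contact_force: [1.1, 0.1, -1.8]
width: 0.0524
grasp_force: 24.9
```

```bash
python3 - <<'E'
from cell import ctrl;from h import *
o,c,M=wcam(ctrl);print(M.round(4),o["t"],o["qpos"],o["grasp_force"])
import pickle;pickle.dump(c,open("w2.pkl","wb"));print(-c["R"].T@c["t"])
cv2.imwrite("pics/w2.png",c["image"])
E
```

```text
[[ 9.558e-01  2.941e-01 -1.000e-04  4.694e-01]
 [ 2.941e-01 -9.558e-01  4.000e-04 -2.951e-01]
 [-0.000e+00 -4.000e-04 -1.000e+00  1.893e-01]
 [ 0.000e+00  0.000e+00  0.000e+00  1.000e+00]] 6.25 [-7.65884051e-01  5.71427701e-02  1.83419556e+00  1.82819031e-04
  1.25062215e+00  5.06344686e-01] 24.903408586978912
[ 0.54068014 -0.27431251  0.35039139]
```

View pics/w2.png

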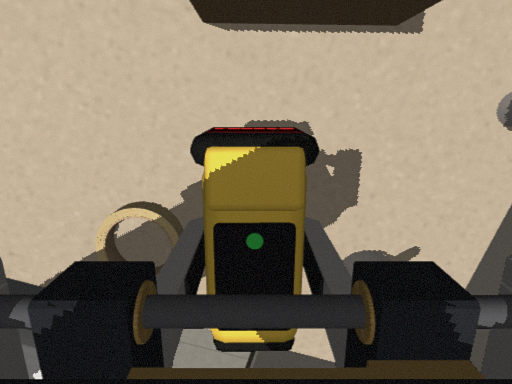

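Wrist view: the scanner head is held straight. The carton's lower front edge runs from about (205,22) to (397,24). I'll use that edge to check the label position.

```bash
python3 - <<'E'
from h import *;import pickle
c=pickle.load(open("w2.pkl","rb"))
g=cv2.cvtColor(c["image"],cv2.COLOR_BGR2HSV)
for r in (14,18,20,21,22): 
    x=np.where((g[r,:,2]<60))[0];print(r,x.min(),x.max())
A=onz(c,(205,23),0);B=onz(c,(397,25),0);print(A,B,np.hypot(*(A-B)[:2]))
d=(A-B)[:2];d/=np.hypot(*d);print("yaw",np.degrees(np.arctan2(-d[0],d[1])))
L=(A+B)[:2]/2+.022*d;u=np.array([d[1],-d[0]]);print("label",L,"tcp target",L-u*.16)
E
```

```text
14 199 415
18 202 408
20 203 405
21 204 403
22 206 401
[ 0.60291437 -0.20241661  0.        ] [ 0.65871965 -0.39051298  0.        ] 0.19620008310210865
yaw 16.524807926084396
label [ 0.62455954 -0.27537347] tcp target [ 0.47116807 -0.32088235]
```

>>> arm_command([
  [0.1, -0.8, -0.6, 0, 0, 0, 4.5],
  [0.1, -0.8, -0.6, 0, 0, 0, 4.5],
  [0, -0.6, -0.4, 0, 0, 0, 4.5],
  [0, -0.4, -0.2, 0, 0, 0, 4.5],
  [0, 0, 0, 0, 0, 0, 4.5],
  [0, 0, 0, 0, 0, 0, 4.5],
  [0, 0, 0, 0, 0, 0, 4.5],
  [0, 0, 0, 0, 0, 0, 4.5],
])

```text
t: 6.97
tcp_pos: [0.4714, -0.3217, 0.1715]
tool_rot: [0.0, 0.989, 0.148, 0.0]
contact_force: [-0.1, 0.0, -2.3]
width: 0.0521
grasp_force: 24.9
```

>>> arm_command([
  [0, 0, 0, 0, 0, 0, 4.5],
  [0, 0, 0, 0, 0, 0, 4.5],
  [0, 0, 0, 0, 0, 0, 4.5],
  [0, 0, 0, 0, 0, 0, 4.5],
  [0, 0, 0, 0, 0, 0, 4.5],
  [0, 0, 0, 0, 0, 0, 4.5],
  [0, 0, 0, 0, 0, 0, 4.5],
  [0, 0, 0, 0, 0, 0, 4.5],
])

```text
t: 7.63
tcp_pos: [0.4713, -0.3218, 0.1712]
tool_rot: [-0.0, 0.989, 0.148, -0.0]
contact_force: [-0.0, 0.0, -2.0]
width: 0.0523
grasp_force: 24.9
```

>>> arm_command([
  [0, 0, 0, 0, 0, 0, 4.5],
  [0, 0, 0, 0, 0, 0, 4.5],
  [0, 0, 0, 0, 0, 0, 4.5],
  [0, 0, 0, 0, 0, 0, 4.5],
  [0, 0, 0, 0, 0, 0, 4.5],
  [0, 0, 0, 0, 0, 0, 4.5],
  [0, 0, 0, 0, 0, 0, 4.5],
  [0, 0, 0, 0, 0, 0, 4.5],
])

```text
t: 8.3
tcp_pos: [0.4713, -0.3218, 0.1713]
tool_rot: [-0.0, 0.989, 0.148, -0.0]
contact_force: [-0.5, 1.0, -1.9]
width: 0.052
grasp_force: 24.9
```

>>> arm_command([
  [0, 0, 0, 0, 0, 0, 4.5],
  [0, 0, 0, 0, 0, 0, 4.5],
  [0, 0, 0, 0, 0, 0, 4.5],
  [0, 0, 0, 0, 0, 0, 4.5],
  [0, 0, 0, 0, 0, 0, 4.5],
  [0, 0, 0, 0, 0, 0, 4.5],
  [0, 0, 0, 0, 0, 0, 4.5],
  [0, 0, 0, 0, 0, 0, 4.5],
])

```text
t: 8.97
tcp_pos: [0.4713, -0.3218, 0.1713]
tool_rot: [0.0, 0.989, 0.148, 0.0]
contact_force: [1.0, -0.7, -1.6]
width: 0.0517
grasp_force: 24.9
```

```bash
python3 - <<'E'
from cell import ctrl;from h import *
o,c,M=wcam(ctrl);print(M.round(4),o["t"],o["joint_vel"].round(4))
cv2.imwrite("pics/w3.png",c["image"])
g=cv2.cvtColor(c["image"],cv2.COLOR_BGR2HSV)
m=cv2.inRange(g,(55,100,60),(75,255,255));b,ce,st=blob(m>0);print(ce)
E
```

```text
[[ 0.956   0.2934  0.      0.4713]
 [ 0.2934 -0.956  -0.     -0.3218]
 [ 0.      0.     -1.      0.1713]
 [ 0.      0.      0.      1.    ]] 8.9667 [ 0.0003  0.001  -0.0001  0.0002  0.0003 -0.0017]
[254.16513761 240.67431193]
```

View pics/w3.png

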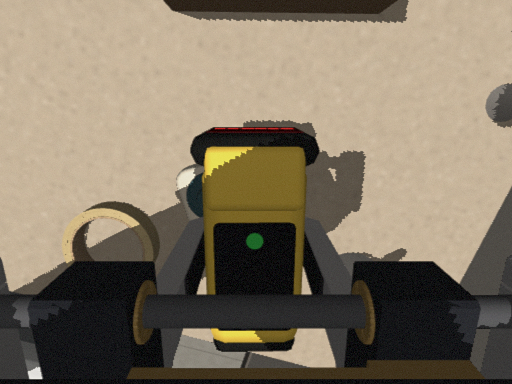

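>>> arm_command([
  [0, 0, 1, 0, 0, 0, 4.5],
  [-0.5, 0.4, 2, 0, 0, 0, 4.5],
  [-0.5, 1.5, 2, 0, 0, 0.01, 4.5],
  [-0.4, 2.5, 0.9, 0, 0, 0.01, 4.5],
  [0, 3.4, 0, 0, 0, 0.01, 4.5],
  [0, 3.4, 0, 0, 0, 0.01, 4.5],
  [0, 3.4, 0, 0, 0, 0.01, 4.5],
  [0.2, 3.4, 0, 0, 0, 0.01, 4.5],
])

```text
t: 9.68
tcp_pos: [0.4591, -0.1404, 0.2313]
tool_rot: [0.0, 0.984, 0.178, 0.001]
contact_force: [0.8, -0.8, -1.5]
width: 0.0516
grasp_force: 24.9
```

>>> arm_command([
  [0.2, 3.4, 0, 0, 0, 0.01, 4.5],
  [0.2, 3.4, 0, 0, 0, 0.01, 4.5],
  [0.3, 3.4, 0, 0, 0, 0.01, 4.5],
  [0.3, 3.4, 0, 0, 0, 0.01, 4.5],
  [0.3, 3.4, 0, 0, 0, 0.01, 4.5],
  [0.3, 3.4, 0, 0, 0, 0.01, 4.5],
  [0.4, 3.4, 0, 0, 0, 0.02, 4.5],
  [0.4, 3.4, 0, 0, 0, 0.02, 4.5],
])

```text
t: 10.35
tcp_pos: [0.4834, 0.132, 0.2314]
tool_rot: [0.0, 0.974, 0.227, 0.001]
contact_force: [1.0, -0.7, -2.4]
width: 0.0521
grasp_force: 24.9
```

>>> arm_command([
  [0.4, 3.4, 0, 0, 0, 0.02, 4.5],
  [0.4, 3.4, 0, 0, 0, 0.02, 4.5],
  [0.4, 3, 0, 0, 0, 0, 4.5],
  [0.4, 2.4, 0, 0, 0, 0, 4.5],
  [0.4, 1.6, 0, 0, 0, 0, 4.5],
  [0.4, 1, 0, 0, 0, 0, 4.5],
  [0, 0, 0, 0, 0, 0, 4.5],
  [0, 0, 0, 0, 0, 0, 4.5],
])

```text
t: 11.02
tcp_pos: [0.5075, 0.278, 0.2305]
tool_rot: [0.0, 0.969, 0.246, -0.0]
contact_force: [-0.3, 0.0, -2.8]
width: 0.0522
grasp_force: 24.9
```

>>> arm_command([
  [0, 0, 0, 0, 0, 0, 4.5],
  [0, 0, 0, 0, 0, 0, 4.5],
  [0, 0, 0, 0, 0, 0, 4.5],
  [0, 0, 0, 0, 0, 0, 4.5],
  [0, 0, 0, 0, 0, 0, 4.5],
  [0, 0, 0, 0, 0, 0, 4.5],
  [0, 0, 0, 0, 0, 0, 4.5],
  [0, 0, 0, 0, 0, 0, 4.5],
])

```text
t: 11.68
tcp_pos: [0.5073, 0.2782, 0.2302]
tool_rot: [0.0, 0.969, 0.246, -0.0]
contact_force: [-0.6, 0.4, -1.7]
width: 0.0519
grasp_force: 24.9
```

```bash
python3 - <<'E'
from cell import ctrl;from h import *
o,c,M=wcam(ctrl);print(M.round(4),o["t"],o["grasp_force"],np.degrees(np.arctan2(M[1,0],M[0,0])))
g=cv2.cvtColor(c["image"],cv2.COLOR_BGR2HSV)
m=cv2.inRange(g,(55,100,60),(75,255,255));b,ce,st=blob(m>0);print(ce)
E
```

```text
[[ 8.787e-01  4.774e-01 -0.000e+00  5.073e-01]
 [ 4.774e-01 -8.787e-01 -0.000e+00  2.782e-01]
 [-1.000e-04  0.000e+00 -1.000e+00  2.302e-01]
 [ 0.000e+00  0.000e+00  0.000e+00  1.000e+00]] 11.6833 24.903400540351868 28.51817718916216
[254.21658986 240.67281106]
```

>>> arm_command([
  [-0.25, 0.24, 0, 0, 0, 0, 4.5],
  [-0.2, 0.2, 0, 0, 0, 0, 4.5],
  [0, 0, -0.8, 0, 0, 0, 4.5],
  [0, 0, -0.8, 0, 0, 0, 4.5],
  [0, 0, -0.8, 0, 0, 0, 4.5],
  [0, 0, 0, 0, 0, 0, 4.5],
  [0, 0, 0, 0, 0, 0, 4.5],
  [0, 0, 0, 0, 0, 0, 4.5],
])

```text
t: 12.4
tcp_pos: [0.5029, 0.2826, 0.2061]
tool_rot: [0.0, 0.969, 0.246, -0.0]
contact_force: [-0.4, 0.7, -1.6]
width: 0.0522
grasp_force: 24.9
```

>>> arm_command([
  [0, 0, -0.4, 0, 0, 0, 4.5],
  [0, 0, -0.4, 0, 0, 0, 4.5],
  [0, 0, -0.4, 0, 0, 0, 4.5],
  [0, 0, -0.4, 0, 0, 0, 4.5],
  [0, 0, -0.4, 0, 0, 0, 4.5],
  [0, 0, 0, 0, 0, 0, 4.5],
  [0, 0, 0, 0, 0, 0, 4.5],
  [0, 0, 0, 0, 0, 0, 4.5],
])

```text
t: 13.07
tcp_pos: [0.5029, 0.2827, 0.1863]
tool_rot: [-0.0, 0.969, 0.246, 0.0]
contact_force: [0.0, 0.1, -1.1]
width: 0.0519
grasp_force: 24.9
```

>>> arm_command([
  [0, 0, -0.4, 0, 0, 0, 4.5],
  [0, 0, -0.4, 0, 0, 0, 4.5],
  [0, 0, -0.4, 0, 0, 0, 4.5],
  [0, 0, -0.4, 0, 0, 0, 4.5],
  [0, 0, -0.4, 0, 0, 0, 4.5],
  [0, 0, 0, 0, 0, 0, 4.5],
  [0, 0, 0, 0, 0, 0, 4.5],
  [0, 0, 0, 0, 0, 0, 4.5],
])

```text
t: 13.73
tcp_pos: [0.5029, 0.2827, 0.1663]
tool_rot: [-0.0, 0.969, 0.246, 0.0]
contact_force: [-0.6, -0.0, -1.9]
width: 0.0522
grasp_force: 24.9
```

Going in freely.

>>> arm_command([
  [0, 0, -0.4, 0, 0, 0, 4.5],
  [0, 0, -0.4, 0, 0, 0, 4.5],
  [0, 0, -0.4, 0, 0, 0, 4.5],
  [0, 0, -0.4, 0, 0, 0, 4.5],
  [0, 0, -0.3, 0, 0, 0, 4.5],
  [0, 0, -0.2, 0, 0, 0, 4.5],
  [0, 0, 0, 0, 0, 0, 4.5],
  [0, 0, 0, 0, 0, 0, 4.5],
])

```text
t: 14.4
tcp_pos: [0.5028, 0.2826, 0.1452]
tool_rot: [-0.0, 0.969, 0.246, -0.0]
contact_force: [0.2, -0.4, -2.3]
width: 0.0523
grasp_force: 24.9
```

>>> arm_command([
  [0, 0, -0.2, 0, 0, 0, 4.5],
  [0, 0, -0.15, 0, 0, 0, 4.5],
  [0, 0, -0.15, 0, 0, 0, 4.5],
  [0, 0, -0.1, 0, 0, 0, 4.5],
  [0, 0, 0, 0, 0, 0, 4.5],
  [0, 0, 0, 0, 0, 0, 4.5],
  [0, 0, 0, 0, 0, 0, 4.5],
  [0, 0, 0, 0, 0, 0, 4.5],
])

```text
t: 15.07
tcp_pos: [0.5032, 0.2828, 0.1397]
tool_rot: [-0.0, 0.969, 0.246, 0.0]
contact_force: [0.1, 0.4, 1.4]
width: 0.0518
grasp_force: 24.9
```

>>> arm_command([
  [0, 0, 0, 0, 0, 0, 5.4],
  [0, 0, 0, 0, 0, 0, 6],
  [0, 0, 0, 0, 0, 0, 7],
  [0, 0, 0, 0, 0, 0, 8],
  [0, 0, 0, 0, 0, 0, 9.4],
  [0, 0, 0, 0, 0, 0, 9.4],
  [0, 0, 0, 0, 0, 0, 9.4],
  [0, 0, 0, 0, 0, 0, 9.4],
])

```text
t: 15.73
tcp_pos: [0.5028, 0.2826, 0.1392]
tool_rot: [-0.0, 0.969, 0.246, -0.0]
contact_force: [-0.1, -0.1, 0.4]
width: 0.0935
grasp_force: 0.0
```

>>> arm_command([
  [0, 0, 0.5, 0, 0, 0, 9.4],
  [0, 0, 1.5, 0, 0, 0, 9.4],
  [0, 0, 2, 0, 0, 0, 9.4],
  [0, 0, 2, 0, 0, 0, 9.4],
  [0, 0, 2, 0, 0, 0, 9.4],
  [0, 0, 2, 0, 0, 0, 9.4],
  [0, 0, 1.5, 0, 0, 0, 9.4],
  [0, 0, 1, 0, 0, 0, 9.4],
])

```text
t: 16.4
tcp_pos: [0.5035, 0.2829, 0.2669]
tool_rot: [-0.0, 0.969, 0.246, 0.002]
contact_force: [0.7, 0.4, 0.1]
width: 0.0936
grasp_force: 0.0
```

>>> arm_command([
  [0, 0, 0, 0, 0, 0, 9.4],
  [0, 0, 0, 0, 0, 0, 9.4],
  [0, 0, 0, 0, 0, 0, 9.4],
  [0, 0, 0, 0, 0, 0, 9.4],
  [0, 0, 0, 0, 0, 0, 9.4],
  [0, 0, 0, 0, 0, 0, 9.4],
  [0, 0, 0, 0, 0, 0, 9.4],
  [0, 0, 0, 0, 0, 0, 9.4],
])

```text
t: 17.07
tcp_pos: [0.5028, 0.2826, 0.264]
tool_rot: [0.0, 0.969, 0.246, -0.0]
contact_force: [0.2, -0.3, 0.8]
width: 0.094
grasp_force: 0.0
```

```bash
python3 - <<'E'
from cell import ctrl;from h import *;import pickle
o,c,M=wcam(ctrl);w=pickle.load(open("w1.pkl","rb"))
print(M[:3,3],o["t"],o["grasp_force"])
for k in(w,c):
    g=cv2.cvtColor(k["image"],cv2.COLOR_BGR2HSV)
    for lo,hi in(((55,100,60),(75,255,255)),((18,120,50),(38,255,255))):
        m=cv2.inRange(g,lo,hi);m[:100]=0;m[265:]=0;m[:,:200]=0;m[:,310:]=0
        b,ce,st=blob(m>0);print(ce,st,onz(k,ce,.16).round(4))
cv2.imwrite("pics/w4.png",c["image"])
E
```

```text
[0.50277089 0.28259262 0.26399047] 17.0667 0.0
[251.97014925 180.08955224] [248 176   9   9  67] [0.5121 0.2884 0.16  ]
[252.28613969 170.42717921] [ 223  127   60  118 3694] [0.5198 0.2923 0.16  ]
[251.97014925 179.08955224] [248 175   9   9  67] [0.5122 0.2888 0.16  ]
[252.19957024 169.8638195 ] [ 223  126   59  118 3723] [0.5195 0.2925 0.16  ]
```

View pics/w4.png

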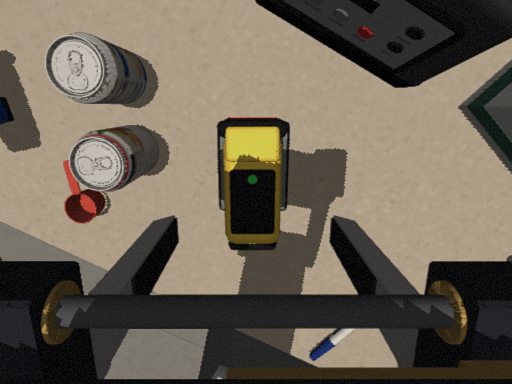

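The last wrist view shows the scanner within 0.5 mm of where it started. It stands upright and released in the dock, and the cans haven't moved.

```bash
python3 -c "
from cell import ctrl
print(ctrl.close_job())"
```

```text
the job is handed in; nothing more can be done
None
```

The job is handed in: I held the yellow scanner still about 9 cm from the brown carton's label for 2 s, then put it back in its dock within 0.5 mm of its start position and released it; no verdict came back.

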